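# Slide a housing, spacer and cover into a stacking nest

## Task

Load the stacking nest with the three parts waiting on its shelves: first the finned housing, fully home and flat on the pocket floor, then the square spacer plate flat and square on top of it, and last the round cover disc flat on the spacer and centred over the stack, against the guide ends. The parts can simply be slid in, each off its own shelf; leave the other things on the bench where they are.

Things in the scene. Friction and masses are not known exactly. Their poses are not given: they have to be found in the camera images.
- nest: The fixed stacking nest: aluminium walls, white shelves, dark guides. Origin on the bench under its pocket's centre, z up. Pocket 85 mm (x) by 84 mm (y), floor 12 mm above the bench, open above. Walls on its -x and +y sides, 50 mm above the bench, stop the housing and spacer. Shelves lie on its +x side (housing, away from the robot at yaw 0), -y side (spacer) and +y side (cover).
- housing_shelf (a point): Middle of the housing shelf's pocket-side edge, on its top (15 mm above the bench). The shelf runs from here 137 mm along nest +x; two guides 25 mm tall, 84 mm apart at the pocket for 7 mm, then flaring to 115 mm apart 49 mm from here. The housing slides straight in along nest -x and drops 3 mm once its rear edge leaves the shelf; the step then keeps it in.
- spacer_shelf (a point): Middle of the spacer shelf's pocket-side edge, on its top (41 mm above the bench, 3 mm above the seated housing). The shelf runs from here 133 mm along nest -y; two guides 23 mm tall, 86 mm apart at the pocket for 10 mm, then flaring to 117 mm apart 52 mm from here. The spacer slides in along nest +y and drops 3 mm at the end.
- cover_shelf (a point): Middle of the cover shelf's pocket-side edge, on its top (55 mm above the bench, 3 mm above the seated spacer). The shelf runs from here 151 mm along nest +y; two guides 20 mm tall, 128 mm apart. The cover slides in along nest -y, drops 3 mm at the end, and is stopped and centred by the pocket-side ends of the two spacer guides opposite.
- housing_seat (a point): Where the centre of the housing belongs: on the nest's axis, 25 mm above the bench. Axes as the nest's.
- spacer_seat (a point): Where the centre of the spacer belongs: on the nest's axis, 45 mm above the bench. Axes as the nest's.
- cover_seat (a point): Where the centre of the cover belongs: on the nest's axis, 59 mm above the bench. Axes as the nest's.
- housing_center (a point): Centre of the housing: a square aluminium block 80 x 80 mm and 26 mm tall with dark cooling slots in its sides and a green board on top, about 0.3 kg; starts on the nest's +x shelf, roughly in line with the pocket, and slides easily. Its x and y axes lie along its sides, z up.
- spacer_center (a point): Centre of the spacer: a square black plastic plate 80 x 80 mm and 14 mm thick with a round grey pad in the middle, about 0.12 kg; starts on the nest's -y shelf, roughly in line with the pocket. Axes along its sides, z up.
- cover_center (a point): Centre of the cover: a round steel disc 120 mm in diameter and 14 mm thick with a flat window in the middle, about 0.25 kg; starts on the nest's +y shelf. z up.
There are look-alikes about, which are no part of the job. Of the things that look like the part that bears housing_center, the smaller one is meant. There is more than one size of the part that bears cover_center; the job needs the smaller.

How it is judged:
On the way, in this order (a step that is already met when the one before it is completed fails the run):
1. the housing is flat on the pocket floor (horizontal distance between housing_center and housing_seat below 0.005 m and z of housing_center in the frame of housing_seat between -0.003 and 0.0018 m and angle between housing_center's own z axis and vertical below 0.04 rad and (angle between the x axis of housing_center and the x axis of nest, either way round below 0.09 rad or angle between the x axis of housing_center and the y axis of nest, either way round below 0.09 rad)), for 0.2 s.
2. the spacer lies flat and square on the housing in the pocket (all of step 1 and horizontal distance between spacer_center and spacer_seat below 0.007 m and z of spacer_center in the frame of spacer_seat between -0.003 and 0.0018 m and angle between spacer_center's own z axis and vertical below 0.04 rad and (angle between the x axis of spacer_center and the x axis of nest, either way round below 0.09 rad or angle between the x axis of spacer_center and the y axis of nest, either way round below 0.09 rad)), for 0.2 s.
3. the cover lies flat on the spacer, centred (all of step 2 and horizontal distance between cover_center and cover_seat below 0.007 m and z of cover_center in the frame of cover_seat between -0.003 and 0.0018 m and angle between cover_center's own z axis and vertical below 0.04 rad), for 0.2 s.
At the end, for the whole second after the job is handed in: Housing centre within 5 mm of its seat sideways, spacer and cover centres within 7 mm of theirs, each at its seat height (not more than 1.8 mm high) and level within 0.04 rad, housing and spacer square to the nest within 0.09 rad, all at rest (all of step 3 and linear speed of each of housing, spacer, cover below 0.02 m/s); the robot touches nothing.
It fails at once if a bystander on the bench is moved more than 40 mm (distance of any of jar, driver, tray, cleaner, brush, tape, gaugeblock from where it was at the start of the episode above 0.04 m).
It also fails if it takes over 61 s, if anything falls off the work surface, if the arm or the gripper's body presses on something with over 40 N, if the wrist force passes 120 N, or if a joint passes its speed limit or range.

## Robot

A 6-joint arm with a two-finger parallel gripper is mounted at the origin on the work surface. World frame = base frame: x ahead of the robot, y to its left, z up, the work surface at z = 0. Lengths are in m, angles in rad, forces in N, time in s.
With the tool pointing down it reaches from about 0.375 to 0.9 m from the base axis. Payload 3.1 kg.
Tool frame: the origin (TCP) lies at the very end of the fingers, on their centre line; the grasp point (between the pads) lies 19 mm behind it; x points along the fingers, y is the direction in which the jaws open and shut, and the axes are right-handed (so a half turn about x gives the same grasp; the last joint's range is limited). The gripper opens to 85 mm and grips with 20 to 120 N. Pads are 22 mm wide; open, the fingers measure 114 mm over their backs; the gripper's body (76 mm by 85 mm) begins 54 mm behind the grasp point. The pads swing forward as they close: fully open they stand 13 mm farther back than shut.
Start: joints at [-1.355, 0.527, 1.433, -0, 1.181, -0.178], TCP at [0.24, -0.577, 0.231] pointing down, gripper open.
Joint ranges: [-3.08, 3.08], [-0.75, 2.2], [0.22, 2.44], [-1.43, 4.57], [0, 2.65], [-2.85, 2.85]. Speed limits (rad/s): [2.79, 2.79, 3.14, 3.14, 3.14, 3.14].

## Interface

Orientations are given as a unit quaternion [x, y, z, w].
In Python, from station import manip gives the robot as it stands.
- The arm moves only by the shell command python3 -m jog 'ROWS' [FORCE]. ROWS is a JSON object of lists of equal length, an entry for each row: "linear": the shift along the tool's x, y, z in cm, a list of three; "twist": the turn about the tool's x in rad; "claw": the opening, from -1 (shut) to 1 (fully open). A call has 1 to 20 rows; each row is the pose to reach, as a shift and turn from the pose commanded when the call began, along the tool's axes at that moment; what a row does not reach only later rows make up. A row lasts 1/12 s, in which the tool goes at most 41.7 mm and 7.16 degrees, less where a joint would pass 70% of its speed; a pose out of reach is approached as far as the arm can. A call with a gripper value outside its range is refused whole. The fingers move at their own pace and stop on an object; FORCE is the grip in N (left out, the last holds). Time passes only in rows, so rows that repeat a pose let the fingers close. It gives the time, the measured TCP pose, the force and the opening at its end, in the units of the state.
- manip.sense(): the state, without advancing time (a new reading comes with each control period).
- manip.snapshot(name): name is "side" or "top"; returns a dict with "pixels" (400x640x3 uint8, red, green, blue), "camera_matrix" (3x3 intrinsics, pixels), "R" (3x3) and "t" (3): a world point X has camera coordinates R X + t. Camera axes: x right, y down, z forward; pixel columns grow to the right and rows downward; lengths in m; the calibration is good to about 2 mm. A picture is of the moment at which its call begins. There is no depth.
- manip.sign_off(): hands the job in, once; it reports no verdict.
The state is a dict: "t": time; "q": joint angles; "qd": joint speeds; "tau": joint torques, N m; "tcp_pos": TCP position; "tool_rot": TCP orientation; "force": force on the tool from outside, world axes, zero at the start; "ft_torque": the same for the moment, N m; "finger_gap": opening from 0.0 (shut) to 1.0 (fully open).
Only numpy, scipy, OpenCV 4.12 (cv2) and the standard library are available. Lean on these libraries where they do the work, as an engineer would, in place of code of your own. Each camera call takes 0.05 s, during which the arm holds its last target.

## Working session

There is one attempt and no reset: what is moved stays moved. The work goes in short steps, Python scripts to look and compute and a shell command to move; the robot and the scene stay as the last step left them, time stands still between calls to the robot, and variables do not carry over. Pictures are saved under pics/ and viewed, and the job is handed in when it is done.

```bash
ls; mkdir -p pics; python3 - <<'E'
from station import manip
import cv2,pickle
s=manip.sense();print(s)
for n in("side","top"):
    d=manip.snapshot(n);cv2.imwrite(f"pics/{n}0.png",d["pixels"][:,:,::-1]);pickle.dump(d,open(f"{n}.pkl","wb"))
    print(n,d["camera_matrix"],d["R"],d["t"])
E
```

```text
pics
{'t': 0.0, 'q': array([-1.35448012e+00,  5.28469695e-01,  1.43390308e+00,  5.78332606e-06,
        1.18141151e+00, -1.78510318e-01]), 'qd': array([ 0.00057236, -0.00154149, -0.00197517, -0.00032525,  0.00178282,
       -0.00140144]), 'tau': array([-1.67033568e-04, -4.42352021e+01, -1.78026581e+01, -2.15723244e-04,
        8.46408686e-03, -4.26760963e-06]), 'tcp_pos': array([ 0.24027078, -0.57619068,  0.23033121]), 'tool_rot': array([-0.69335977, -0.13946124,  0.69338528, -0.13791172]), 'force': array([-0.6944961 ,  0.23545462, -0.4928322 ]), 'ft_torque': array([-0.02027243,  0.0045824 , -0.07159096]), 'finger_gap': 0.9955463959376344}
side [[461.92775307   0.         323.94181158]
 [  0.         461.92775307 203.47555817]
 [  0.           0.           1.        ]] [[-9.83099267e-01 -1.83071821e-01 -7.34379524e-04]
 [-1.16502504e-01  6.28704988e-01 -7.68867482e-01]
 [ 1.41219678e-01 -7.55787501e-01 -6.39407738e-01]] [0.50922247 0.09901021 0.77410335]
top [[431.57513582   0.         316.87845226]
 [  0.         431.57513582 200.11588663]
 [  0.           0.           1.        ]] [[-0.02639582 -0.99949348 -0.01777754]
 [-0.99278272  0.02829148 -0.11654215]
 [ 0.11698607  0.01457301 -0.99302663]] [0.0588888  0.47922087 0.71168816]
```

View pics/side0.png

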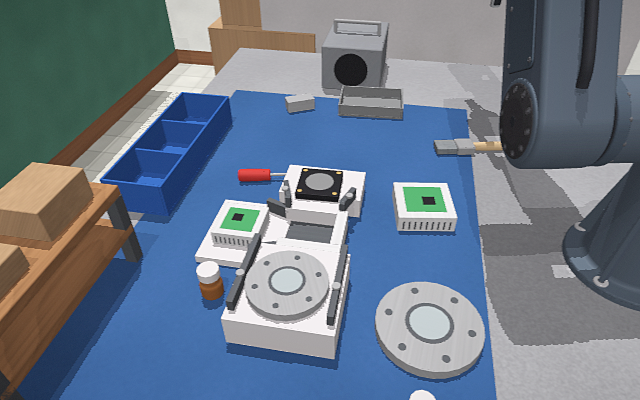

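View pics/top0.png

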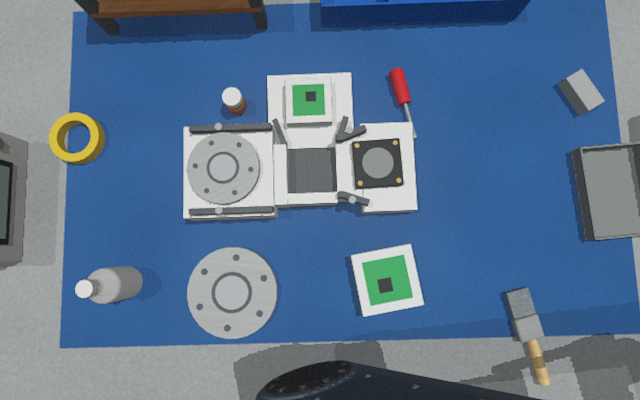

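Top view: there are two green-board blocks, one at (310,98) on the nest's +x shelf and a larger loose one at (387,280). There are also two discs, one at (223,168) on the cover shelf and a larger one at (232,293) on the bench. The smaller of each pair, on its shelf, fits the description. I'll check that in enlarged crops and measure.

```bash
cat > h.py <<'E'
import numpy as np,cv2,pickle
from scipy.spatial.transform import Rotation as Ro
def ray(d,uv,z):
    uv=np.atleast_2d(np.asarray(uv,float));K,R,t=d["camera_matrix"],d["R"],d["t"]
    c=-R.T@t; v=(np.linalg.inv(K)@np.c_[uv,np.ones(len(uv))].T).T@R
    return c+v*((z-c[2])/v[:,2])[:,None]
def proj(d,X):
    X=np.atleast_2d(X);p=(d["camera_matrix"]@(d["R"]@X.T+d["t"][:,None])).T
    return p[:,:2]/p[:,2:]
def blobs(d,lo,hi,mn=200):
    hsv=cv2.cvtColor(d["pixels"],cv2.COLOR_RGB2HSV);m=cv2.inRange(hsv,np.array(lo),np.array(hi))
    cs,_=cv2.findContours(m,cv2.RETR_EXTERNAL,cv2.CHAIN_APPROX_NONE)
    return [c for c in cs if cv2.contourArea(c)>mn]
E
python3 - <<'E'
from h import *
for n in("side","top"):
    d=pickle.load(open(n+".pkl","rb"))
    for c in blobs(d,(50,100,60),(75,255,255)):
        r=cv2.minAreaRect(c); p=ray(d,cv2.boxPoints(r),.041)[:,:2]; q=ray(d,[r[0]],.041)[0]
        print(n,"green",np.round(r[0],1),q.round(4),np.round(np.linalg.norm(np.diff(p,axis=0),axis=1),4))
d=pickle.load(open("top.pkl","rb"));im=d["pixels"][:,:,::-1]
cv2.imwrite("pics/crop0.png",cv2.resize(im[60:230,170:430],None,fx=3,fy=3,interpolation=cv2.INTER_CUBIC)[:, :])
d=pickle.load(open("side.pkl","rb"));im=d["pixels"][:,:,::-1]
cv2.imwrite("pics/crop1.png",cv2.resize(im[150:360,185:385],None,fx=2.8,fy=2.8,interpolation=cv2.INTER_CUBIC))
E
```

```text
side green [239.5 218.8] [0.6558 0.0563 0.041 ] [0.0572 0.0676 0.0557]
side green [424.5 199. ] [ 0.3427 -0.0568  0.041 ] [0.0806 0.0705 0.0757]
top green [387.  279.7] [ 0.3441 -0.0664  0.041 ] [0.0698 0.0695 0.069 ]
top green [308.1  99.4] [0.6554 0.056  0.041 ] [0.054  0.0537 0.0536]
```

View pics/crop0.png

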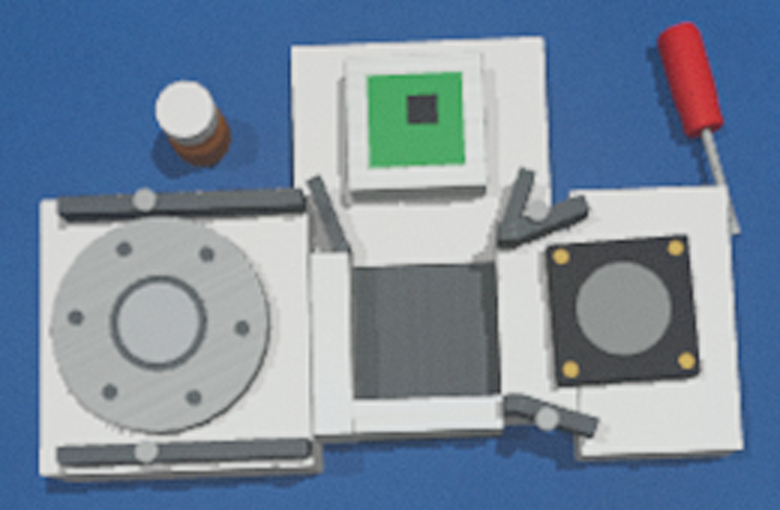

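View pics/crop1.png

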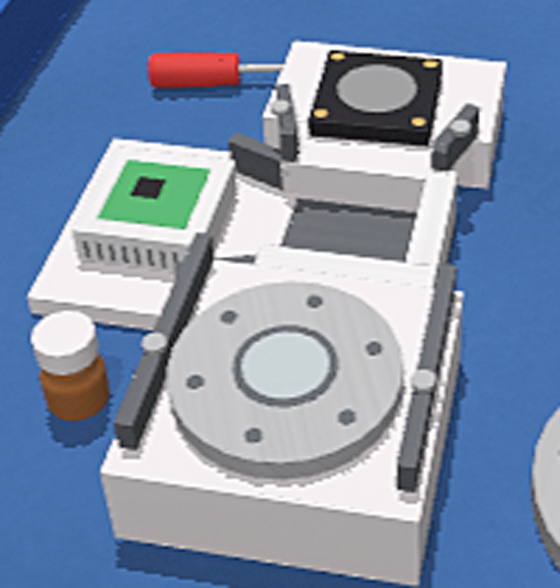

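The crops confirm it: housing board at top px (308,99), about 54 mm wide against 70 mm for the look-alike, and the disc on the cover shelf. Next come the nest pose and the part poses.

```bash
python3 - <<'E'
from h import *
d=pickle.load(open("top.pkl","rb"))
f=lambda pts,z: ray(d,np.array(pts)/3+[170,60],z)[:,:2]
ang=lambda a,b: np.degrees(np.arctan2(*(b-a)[::-1]))
hs=f([(293,46),(545,38)],.015); print("hs outer",hs.round(4),"yaw(from +y)",ang(hs[1],hs[0])-90,"w",np.linalg.norm(hs[0]-hs[1]))
ss=f([(728,187),(742,450)],.041); print("ss",ss.round(4),"yaw",ang(ss[1],ss[0]),np.linalg.norm(ss[0]-ss[1]))
cs=f([(41,201),(42,476)],.055); print("cs",cs.round(4),"yaw",ang(cs[1],cs[0]),np.linalg.norm(cs[0]-cs[1]))
print("pocket +x edge",f([(352,265),(495,262)],.015).round(4),"-x wall inner top",f([(352,398),(500,397)],.05).round(4))
print("+y wall inner top", f([(350,265),(352,398)],.05).round(4))
yaw=np.radians(ang(ss[1],ss[0]))
for y in (ang(ss[1],ss[0]),ang(hs[1],hs[0])-90):
    y=np.radians(y);ex=np.array([np.cos(y),np.sin(y)]);ey=np.array([-ex[1],ex[0]])
    A=hs.mean(0)-.1795*ex; B=ss.mean(0)+.175*ey
    print("yaw",np.degrees(y),"nest from hs",A.round(4),"from ss",B.round(4))
# housing top outline
sp=f([(545,250),(685,236),(698,375),(557,386)],.055);print("spacer",sp.mean(0).round(4),[np.linalg.norm(sp[i]-sp[i-1]).round(4) for i in range(4)],ang(sp[3],sp[0]),ang(sp[1],sp[0])-90)
ho=f([(346,58),(484,53),(486,188),(348,195)],.041);print("housing",ho.mean(0).round(4),[np.linalg.norm(ho[i]-ho[i-1]).round(4) for i in range(4)],ang(ho[3],ho[0]),ang(ho[1],ho[0])-90)
b=[c for c in blobs(d,(50,100,60),(75,255,255)) if c[:,0,1].mean()<150][0]
p=ray(d,cv2.boxPoints(cv2.minAreaRect(b)),.041)[:,:2];print("board",p.mean(0),[ang(p[i-1],p[i]) for i in range(4)])
c=f([(50,320),(270,328),(160,218),(160,430),(112,322),(206,322)],.069);print("cover",c.round(4),((c[0]+c[1])/2).round(4),((c[2]+c[3])/2).round(4))
d=pickle.load(open("side.pkl","rb"))
print("side cover window",ray(d,[[185+286/2.8,150+366/2.8]],.069),"spacer pad",ray(d,[[185+376/2.8,150+88/2.8]],.055))
d=pickle.load(open("top.pkl","rb"))
print("pad top",f([(624,308)],.055))
print("bin edge",ray(d,[[320,5],[320,20],[525,5],[525,20]],.0),"driver",ray(d,[[415,135],[400,80]],.01),"jar",ray(d,[[232,97]],.06))
E
```

```text
hs outer [[ 0.7124  0.1291]
 [ 0.7122 -0.023 ]] yaw(from +y) -0.04943910091751036 w 0.1521010907617777
ss [[ 0.6088 -0.1223]
 [ 0.4577 -0.1222]] yaw -0.036254259090643275 0.15108492397227377
cs [[0.6088 0.268 ]
 [0.4529 0.2659]] yaw 0.762950889606893 0.15593243419597594
pocket +x edge [[0.5762 0.0959]
 [0.5754 0.0113]] -x wall inner top [[0.4921 0.0944]
 [0.4902 0.0121]]
+y wall inner top [[0.5677 0.0942]
 [0.4921 0.0944]]
yaw -0.036254259090643275 nest from hs [0.5328 0.0531] from ss [0.5334 0.0527]
yaw -0.04943910091751036 nest from hs [0.5328 0.0532] from ss [0.5334 0.0527]
spacer [ 0.5356 -0.0565] [np.float64(0.077), np.float64(0.0786), np.float64(0.0787), np.float64(0.0779)] 2.876526033209035 4.073322231015254
housing [0.6525 0.0552] [np.float64(0.082), np.float64(0.0803), np.float64(0.0807), np.float64(0.0793)] -0.21966845815425495 0.22692949945266605
board [0.65552746 0.05604362] [np.float64(1.2691316059418667), np.float64(-89.33058955433033), np.float64(-179.21364677552316), np.float64(90.72351507939777)]
cover [[0.5374 0.2578]
 [0.5293 0.1369]
 [0.5928 0.1972]
 [0.475  0.1973]
 [0.5352 0.2236]
 [0.5337 0.172 ]] [0.5333 0.1974] [0.5339 0.1972]
side cover window [[0.53373575 0.19982889 0.069     ]] spacer pad [[ 0.53710253 -0.05574611  0.055     ]]
pad top [[ 0.5374434  -0.05814642]]
bin edge [[ 0.85333154  0.03050702  0.        ]
 [ 0.82346494  0.03132097  0.        ]
 [ 0.83915458 -0.35151249  0.        ]
 [ 0.80961289 -0.34908197  0.        ]] driver [[ 0.59470129 -0.13198321  0.01      ]
 [ 0.69754602 -0.11032317  0.01      ]] jar [[0.65700273 0.18446901 0.06      ]]
```

Nest is at about (0.533, 0.053) with yaw ≈ 0. The housing is at (0.654, 0.056), the spacer at (0.536, -0.057) turned about 3.5°, and the cover at (0.5335, 0.1975). The sizes agree with those given. I'll push each part from behind with half-open fingers, so there are two contact points. First I'll work out how far to move.

```bash
cat > go.py <<'E'
import sys;from h import *;from station import manip
# args: x y z yawdir : world angle (deg) of tool y axis
s=manip.sense();M=Ro.from_quat(s["tool_rot"]).as_matrix();x,y,z,a=map(float,sys.argv[1:5])
yd=np.degrees(np.arctan2(M[1,1],M[0,1]));tw=(yd-a+90)%180-90
print("t",round(s["t"],2),"tcp",s["tcp_pos"].round(4),"ydir",yd.round(2),"xaxis",M[:,0].round(3),"F",s["force"].round(1),"gap",round(s["finger_gap"],3),"q6",s["q"][5].round(2))
print("linear cm",((M.T@(np.array([x,y,z])-s["tcp_pos"]))*100).round(2),"twist",np.radians(tw).round(3))
E
python3 go.py 0.728 0.0555 0.15 91
```

```text
t 0.1 tcp [ 0.2403 -0.5763  0.2304] ydir -67.38 xaxis [-0.     0.002 -1.   ] F [-0.8  0.2 -0.5] gap 0.997 q6 -0.18
linear cm [  8.14 -39.54 -69.32] twist 0.377
```

```bash
python3 -m jog '{"linear":[[0,-39.5,-69.3],[0,-39.5,-69.3],[0,-39.5,-69.3],[0,-39.5,-69.3],[0,-39.5,-69.3],[0,-39.5,-69.3],[0,-39.5,-69.3],[0,-39.5,-69.3],[0,-39.5,-69.3],[0,-39.5,-69.3],[0,-39.5,-69.3],[0,-39.5,-69.3],[0,-39.5,-69.3],[0,-39.5,-69.3],[0,-39.5,-69.3],[0,-39.5,-69.3],[0,-39.5,-69.3],[0,-39.5,-69.3],[0,-39.5,-69.3],[0,-39.5,-69.3]],"twist":[0,0,0,0,0,0.05,0.1,0.15,0.2,0.25,0.3,0.35,0.377,0.377,0.377,0.377,0.377,0.377,0.377,0.377],"claw":[-0.1,-0.1,-0.1,-0.1,-0.1,-0.1,-0.1,-0.1,-0.1,-0.1,-0.1,-0.1,-0.1,-0.1,-0.1,-0.1,-0.1,-0.1,-0.1,-0.1]}' 30; python3 go.py 0.728 0.0555 0.15 91
```

```text
t: 1.77
tcp_pos: [0.7311, 0.0609, 0.2303]
tool_rot: [0.708, 0.009, -0.706, 0.007]
force: [0.4, -0.4, 0.4]
finger_gap: 0.449
t 1.77 tcp [0.7311 0.0609 0.2303] ydir -88.66 xaxis [ 0.003  0.003 -1.   ] F [ 0.4 -0.4  0.4] gap 0.449 q6 1.48
linear cm [8.02 0.56 0.34] twist 0.006
```

```bash
python3 -m jog '{"linear":[[4,0.5,0],[8,0.5,0],[12,0.5,0],[16,0.5,0],[16,0.5,0],[16,0.5,0]],"twist":[0,0,0,0,0,0],"claw":[-0.1,-0.1,-0.1,-0.1,-0.1,-0.1]}'; python3 go.py 0.728 0.0555 0.022 91
python3 - <<'E'
from h import *;from station import manip
a=[manip.snapshot(n)["pixels"][:,:,::-1] for n in("side","top")]
cv2.imwrite("pics/a1.png",np.hstack([cv2.resize(a[0][100:350,150:400],(400,400)),cv2.resize(a[1][20:240,200:420],(400,400))]))
E
```

```text
t: 2.27
tcp_pos: [0.7254, 0.0492, 0.0677]
tool_rot: [-0.704, -0.006, 0.71, -0.006]
force: [0.4, -0.1, 1.3]
finger_gap: 0.451
t 2.27 tcp [0.7254 0.0492 0.0677] ydir -88.99 xaxis [-0.008  0.001 -1.   ] F [ 0.4 -0.1  1.3] gap 0.451 q6 1.47
linear cm [ 4.57 -0.62 -0.31] twist 0.0
```

View pics/a1.png

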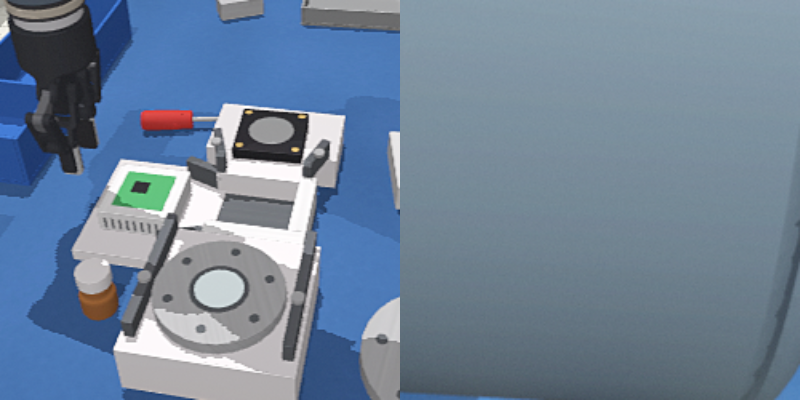

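Side view: the fingers are clear behind the housing, above its shelf. The top view is blocked by the arm. I'll go down behind the housing.

```bash
python3 -m jog '{"linear":[[2,-0.6,-0.2],[4,-0.6,-0.2],[4.5,-0.6,-0.2],[4.5,-0.6,-0.2],[4.5,-0.6,-0.2]],"twist":[0,0,0,0,0],"claw":[-0.1,-0.1,-0.1,-0.1,-0.1]}'; python3 go.py 0.5825 0.0535 0.022 90
```

```text
t: 2.78
tcp_pos: [0.7318, 0.055, 0.0291]
tool_rot: [0.709, 0.006, -0.706, 0.006]
force: [0.1, -0.4, 0.7]
finger_gap: 0.45
t 2.78 tcp [0.7318 0.055  0.0291] ydir -88.98 xaxis [ 0.004 -0.    -1.   ] F [ 0.1 -0.4  0.7] gap 0.45 q6 1.48
linear cm [ 0.65 -0.11 14.94] twist 0.018
```

```bash
python3 -m jog '{"linear":[[0.2,0,1],[0.4,0,2],[0.4,0,2.6],[0.4,0,3.2],[0.4,0,3.8],[0.4,0,4.4],[0.4,0,5],[0.4,0,5.6],[0.4,0,6.2],[0.4,0,6.8],[0.4,0,7.4],[0.4,0,8],[0.4,0,8.6],[0.4,0,9.2],[0.4,0,9.8],[0.4,0,10.4],[0.4,0,11],[0.4,0,11.5],[0.4,0,11.5],[0.4,0,11.5]],"twist":[0,0,0,0,0,0,0,0.01,0.018,0.018,0.018,0.018,0.018,0.018,0.018,0.018,0.018,0.018,0.018,0.018],"claw":[-0.1,-0.1,-0.1,-0.1,-0.1,-0.1,-0.1,-0.1,-0.1,-0.1,-0.1,-0.1,-0.1,-0.1,-0.1,-0.1,-0.1,-0.1,-0.1,-0.1]}'; python3 go.py 0.5825 0.0535 0.022 90
cat > look.py <<'E'
import sys;from h import *;from station import manip
a=[manip.snapshot(n)["pixels"][:,:,::-1] for n in("side","top")]
cv2.imwrite(f"pics/{sys.argv[1]}.png",np.hstack([cv2.resize(a[0][130:350,180:400],(400,400),interpolation=cv2.INTER_CUBIC),cv2.resize(a[1][50:270,180:400],(400,400),interpolation=cv2.INTER_CUBIC)]))
E
python3 look.py a2
```

```text
t: 4.45
tcp_pos: [0.6143, 0.0533, 0.0221]
tool_rot: [-0.707, 0.0, 0.708, 0.0]
force: [0.5, 0.5, 0.3]
finger_gap: 0.453
t 4.45 tcp [0.6143 0.0533 0.0221] ydir -90.01 xaxis [-0.002  0.    -1.   ] F [0.5 0.5 0.3] gap 0.453 q6 1.48
linear cm [ 0.02 -0.02  3.18] twist -0.0
```

View pics/a2.png

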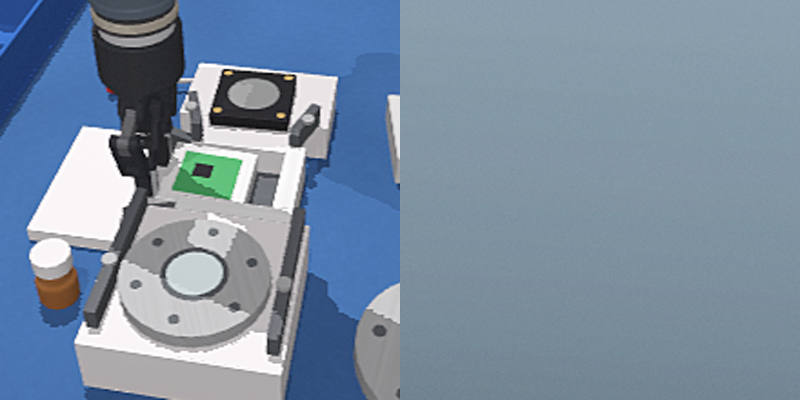

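Side view: the housing (board at crop (212,175)) is halfway into the pocket and square. I'll use the board's position to find the finger offset.

```bash
cat > gb.py <<'E'
from h import *;from station import manip
d=manip.snapshot("side")
for z in(.041,.038):
  for c in blobs(d,(45,80,40),(80,255,255)):
    r=cv2.minAreaRect(c);e=cv2.approxPolyDP(cv2.convexHull(c),4,True)[:,0]
    if r[0][0]<380: p=ray(d,e,z)[:,:2];print(z,len(e),p.round(4).tolist(),((p.min(0)+p.max(0))/2).round(4))
E
python3 gb.py
```

```text
0.041 4 [[0.5858, 0.0278], [0.5331, 0.0314], [0.5323, 0.0842], [0.5855, 0.0819]] [0.559 0.056]
0.041 5 [[1.3437, -1.0953], [1.0961, -0.6428], [1.0949, -0.041], [1.1315, 0.0468], [1.9612, -0.9819]] [ 1.5281 -0.5242]
0.038 4 [[0.5868, 0.0244], [0.5339, 0.0281], [0.533, 0.0812], [0.5866, 0.0789]] [0.5599 0.0528]
0.038 5 [[1.349, -1.105], [1.1, -0.6499], [1.0988, -0.0447], [1.1356, 0.0436], [1.9701, -0.991]] [ 1.5344 -0.5307]
```

```bash
python3 -m jog '{"linear":[[0,0,0.4],[0,0,0.8],[0,0,1.2],[0,0,1.6],[0,0,2],[0,0,2.3],[0,0,2.5],[0,0,2.6],[0,0,2.7],[0,0,2.8],[0,0,2.8],[0,0,2.8],[0,0,2.8]],"twist":[0,0,0,0,0,0,0,0,0,0,0,0,0],"claw":[-0.1,-0.1,-0.1,-0.1,-0.1,-0.1,-0.1,-0.1,-0.1,-0.1,-0.1,-0.1,-0.1]}'; python3 gb.py | grep -v ' 5 '; python3 look.py a3
```

```text
t: 5.68
tcp_pos: [0.5871, 0.0533, 0.0223]
tool_rot: [-0.707, 0.0, 0.707, 0.0]
force: [1.0, 0.3, -0.4]
finger_gap: 0.454
0.041 4 [[0.5598, 0.031], [0.5084, 0.0321], [0.5088, 0.0846], [0.5609, 0.0847]] [0.5346 0.0579]
0.038 4 [[0.5607, 0.0277], [0.509, 0.0288], [0.5094, 0.0816], [0.5618, 0.0817]] [0.5354 0.0547]
```

View pics/a3.png

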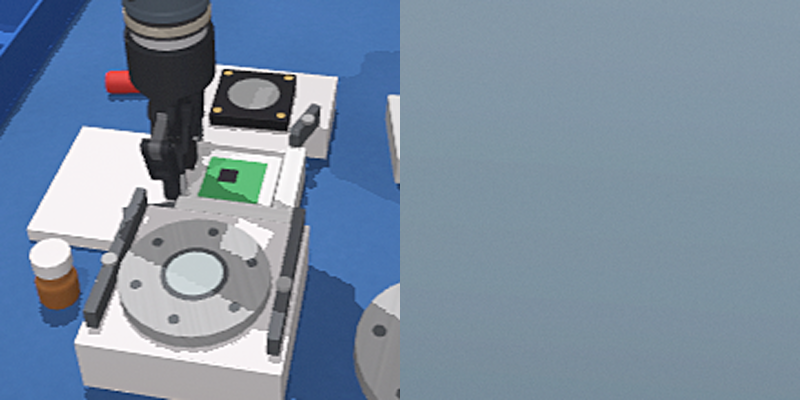

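```bash
python3 -m jog '{"linear":[[0,0,0.1],[0,0,0.2],[0,0,0.3],[0,0,0.3]],"twist":[0,0,0,0],"claw":[-0.1,-0.1,-0.1,-0.1]}'; python3 gb.py | grep -v ' 5 '
```

```text
t: 6.17
tcp_pos: [0.5839, 0.0533, 0.0223]
tool_rot: [-0.707, 0.0, 0.707, 0.0]
force: [0.3, -0.1, -0.2]
finger_gap: 0.45
0.041 4 [[0.5575, 0.0333], [0.505, 0.0315], [0.5051, 0.0863], [0.5576, 0.0841]] [0.5313 0.0589]
0.038 4 [[0.5584, 0.03], [0.5056, 0.0282], [0.5057, 0.0833], [0.5585, 0.0811]] [0.532  0.0557]
```

The board has moved to 0.532, its apparent height dropped by about 3 mm, and the force is nil, which fits a seated housing. I'll back off, lift, turn towards the spacer and check from the top.

```bash
python3 -m jog '{"linear":[[0,0,-0.7],[0,0,-1.5],[-2,0,-2],[-5,0,-2],[-8,0,-2],[-12,0,-2],[-14,3,-2],[-14,6,-2],[-14,9,-2],[-14,12,-2],[-14,15,-2],[-14,18,-2],[-14,18.3,0],[-14,18.3,2],[-14,18.3,4.6],[-14,18.3,4.6],[-14,18.3,4.6],[-14,18.3,4.6],[-14,18.3,4.6],[-14,18.3,4.6]],"twist":[0,0,0,0,0,0,-0.12,-0.24,-0.36,-0.48,-0.6,-0.72,-0.84,-0.96,-1.08,-1.2,-1.32,-1.44,-1.56,-1.62],"claw":[-0.1,-0.1,-0.1,-0.1,-0.1,-0.1,-0.1,-0.1,-0.1,-0.1,-0.1,-0.1,-0.1,-0.1,-0.1,-0.1,-0.1,-0.1,-0.1,-0.1]}'; python3 go.py 0.536 -0.13 0.047 3; python3 look.py b1
```

```text
t: 7.88
tcp_pos: [0.5388, -0.1301, 0.1626]
tool_rot: [0.486, 0.513, -0.486, 0.513]
force: [-0.0, -0.2, -0.0]
finger_gap: 0.454
t 7.88 tcp [ 0.5388 -0.1301  0.1626] ydir 3.09 xaxis [ 0.001 -0.    -1.   ] F [-0.  -0.2 -0. ] gap 0.454 q6 -0.49
linear cm [11.56 -0.29 -0.03] twist 0.002
```

View pics/b1.png

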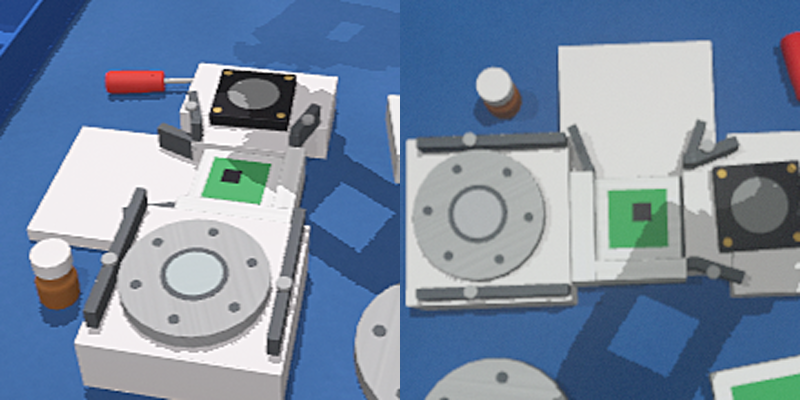

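```bash
sed 's/"side"/"top"/; s/380/360/' gb.py > gbt.py; python3 gbt.py; python3 gb.py|grep -v ' 5 '
python3 -m jog '{"linear":[[3,-0.2,-0.2],[6,-0.2,-0.2],[9,-0.2,-0.2],[10.5,-0.2,-0.2],[11,-0.2,-0.2],[11.5,-0.2,-0.2],[11.5,-0.2,-0.2],[11.5,-0.2,-0.2]],"twist":[0,0,0,0,0,0,0,0],"claw":[-0.1,-0.1,-0.1,-0.1,-0.1,-0.1,-0.1,-0.1]}'; python3 go.py 0.535 -0.015 0.047 0;python3 look.py b2
```

```text
0.041 4 [[0.558, 0.0296], [0.5062, 0.0294], [0.506, 0.0819], [0.5578, 0.0809]] [0.532  0.0556]
0.038 4 [[0.5587, 0.0296], [0.5067, 0.0293], [0.5065, 0.0821], [0.5585, 0.081]] [0.5326 0.0557]
0.041 4 [[0.5575, 0.0333], [0.505, 0.0315], [0.5044, 0.0814], [0.5576, 0.0841]] [0.531  0.0578]
0.038 4 [[0.5584, 0.03], [0.5056, 0.0282], [0.5049, 0.0784], [0.5585, 0.0811]] [0.5317 0.0546]
t: 8.75
tcp_pos: [0.5369, -0.1282, 0.0481]
tool_rot: [0.488, 0.511, -0.487, 0.513]
force: [-0.3, -0.2, -0.1]
finger_gap: 0.449
t 8.75 tcp [ 0.5369 -0.1282  0.0481] ydir 2.79 xaxis [ 0.002 -0.001 -1.   ] F [-0.3 -0.2 -0.1] gap 0.449 q6 -0.49
linear cm [  0.1    0.36 -11.31] twist 0.049
```

View pics/b2.png

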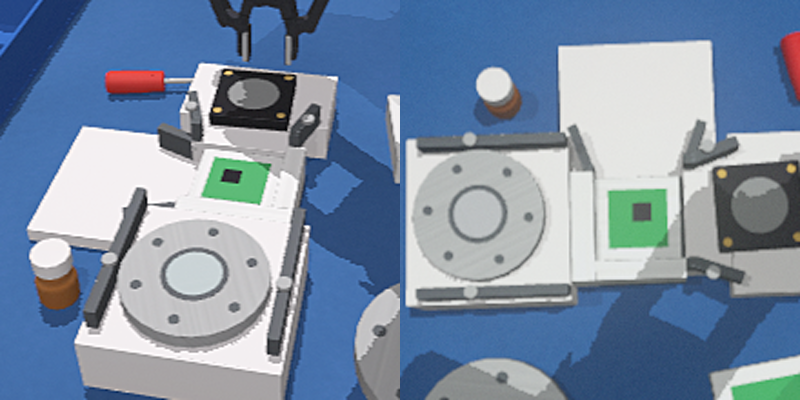

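Both views put the housing centre within 3 mm of its seat at the 38 mm plane, so it is seated. In the side view the fingers stand behind the spacer (full-image about (316,163) and (340,165)). I need their true tip height at this opening.

```bash
python3 - <<'E'
from h import *;from station import manip
d=manip.snapshot("side");im=d["pixels"][:,:,::-1]
cv2.imwrite("pics/tip.png",cv2.resize(im[120:220,280:400],None,fx=5,fy=5,interpolation=cv2.INTER_CUBIC))
for z in(.04,.045,.05,.055):
    print(z,((proj(d,[[.537,y,z] for y in(-.139,-.128,-.117)])-[280,120])*5).round(0).tolist())
E
```

```text
0.04 [[236.0, 214.0], [231.0, 230.0], [227.0, 246.0]]
0.045 [[236.0, 204.0], [232.0, 220.0], [227.0, 235.0]]
0.05 [[236.0, 194.0], [232.0, 209.0], [227.0, 225.0]]
0.055 [[237.0, 183.0], [232.0, 199.0], [227.0, 214.0]]
```

View pics/tip.png

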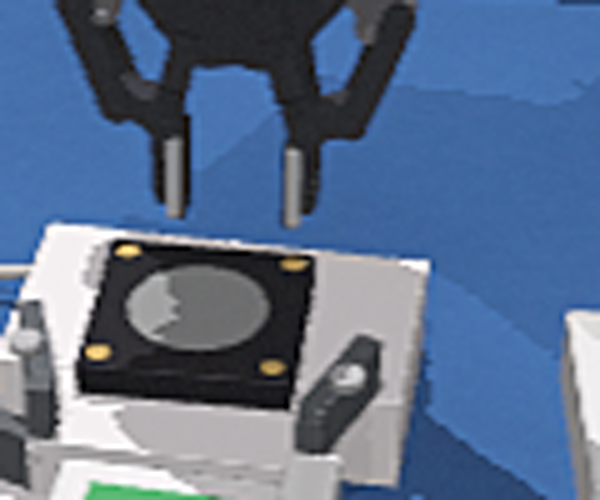

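The finger tips sit about 3.5 mm above the TCP at this opening, so I'll go 6 mm lower, putting them about 4.5 mm above the shelf. Then I push the spacer most of the way, squaring the tool as it goes.

```bash
python3 -m jog '{"linear":[[0.3,0,0],[0.6,0,0],[0.6,0.05,-0.8],[0.6,0.05,-1.6],[0.6,0.1,-2.2],[0.6,0.1,-2.8],[0.6,0.1,-3.4],[0.6,0.15,-4],[0.6,0.15,-4.6],[0.6,0.2,-5.2],[0.6,0.2,-5.8],[0.6,0.25,-6.4],[0.6,0.25,-7],[0.6,0.3,-7.6],[0.6,0.3,-8.2],[0.6,0.3,-8.8],[0.6,0.35,-9.4],[0.6,0.35,-10],[0.6,0.35,-10],[0.6,0.35,-10]],"twist":[0,0,0,0,0,0,0,0,0.01,0.01,0.02,0.02,0.03,0.03,0.04,0.04,0.049,0.049,0.049,0.049],"claw":[-0.1,-0.1,-0.1,-0.1,-0.1,-0.1,-0.1,-0.1,-0.1,-0.1,-0.1,-0.1,-0.1,-0.1,-0.1,-0.1,-0.1,-0.1,-0.1,-0.1]}'; python3 go.py 0.534 0.0 0.042 0;python3 look.py b3
```

```text
t: 10.57
tcp_pos: [0.5346, -0.0273, 0.0413]
tool_rot: [0.5, 0.5, -0.5, 0.5]
force: [0.4, 0.2, -0.4]
finger_gap: 0.448
t 10.57 tcp [ 0.5346 -0.0273  0.0413] ydir 0.04 xaxis [-0.  0. -1.] F [ 0.4  0.2 -0.4] gap 0.448 q6 -0.26
linear cm [-0.07 -0.05 -2.73] twist 0.001
```

View pics/b3.png

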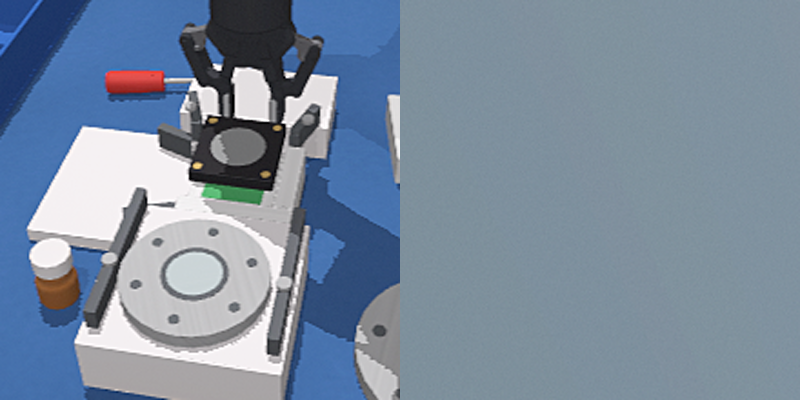

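Side view: the spacer (pad at crop (238,147)) is square between the guides and advancing over the housing. Now the last stretch.

```bash
python3 -m jog '{"linear":[[0,0,-0.4],[0,0,-0.8],[0,0,-1.2],[0,0,-1.6],[0,0,-2],[0,0,-2.2],[0,0,-2.4],[0,0,-2.5],[0,0,-2.6],[0,0,-2.6],[0,0,-2.6]],"twist":[0,0,0,0,0,0,0,0,0,0,0],"claw":[-0.1,-0.1,-0.1,-0.1,-0.1,-0.1,-0.1,-0.1,-0.1,-0.1,-0.1]}'
python3 - <<'E'
from h import *;from station import manip
d=manip.snapshot("side");im=d["pixels"][:,:,::-1]
x0,y0=270,150
cv2.imwrite("pics/b4.png",cv2.resize(im[y0:y0+110,x0:x0+120],None,fx=5,fy=5,interpolation=cv2.INTER_CUBIC))
print(((proj(d,[[.533+sx*.04,.053+sy*.04,z] for z in(.052,.055) for sx,sy in((1,1),(-1,1),(-1,-1),(1,-1),(0,0))])-[x0,y0])*5).round(0).tolist())
E
```

```text
t: 11.58
tcp_pos: [0.5347, -0.0018, 0.0413]
tool_rot: [0.5, 0.5, -0.5, 0.5]
force: [-0.2, -0.4, -0.7]
finger_gap: 0.451
[[51.0, 423.0], [293.0, 455.0], [334.0, 296.0], [109.0, 269.0], [197.0, 357.0], [50.0, 417.0], [293.0, 448.0], [334.0, 289.0], [109.0, 262.0], [197.0, 351.0]]
```

View pics/b4.png

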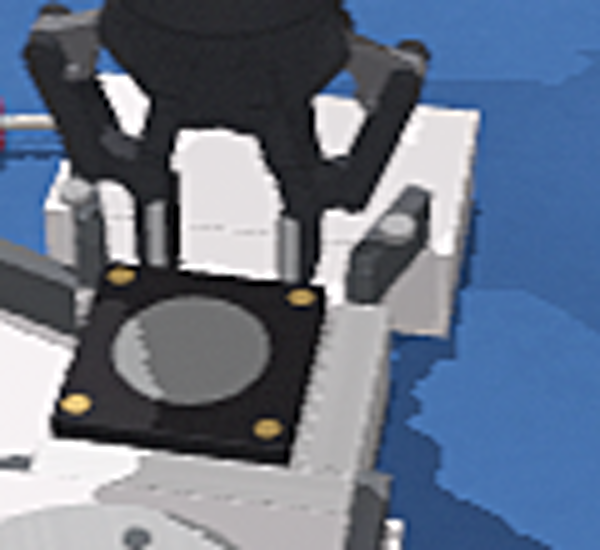

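The pad is at crop (191,350), against (197,357) when seated, so it is slightly short. I'll nudge it further.

```bash
python3 -m jog '{"linear":[[0,0,-0.1],[0,0,-0.2],[0,0,-0.3],[0,0,-0.3]],"twist":[0,0,0,0],"claw":[-0.1,-0.1,-0.1,-0.1]}'
cat > sp.py <<'E'
import sys;from h import *;from station import manip
d=manip.snapshot("side");im=d["pixels"][:,:,::-1]
x0,y0=270,150
cv2.imwrite(f"pics/{sys.argv[1]}.png",cv2.resize(im[y0:y0+110,x0:x0+120],None,fx=5,fy=5,interpolation=cv2.INTER_CUBIC))
E
python3 sp.py b5
```

```text
t: 11.97
tcp_pos: [0.5346, 0.0014, 0.0413]
tool_rot: [0.5, 0.5, -0.5, 0.5]
force: [0.1, -0.3, -0.2]
finger_gap: 0.443
```

View pics/b5.png

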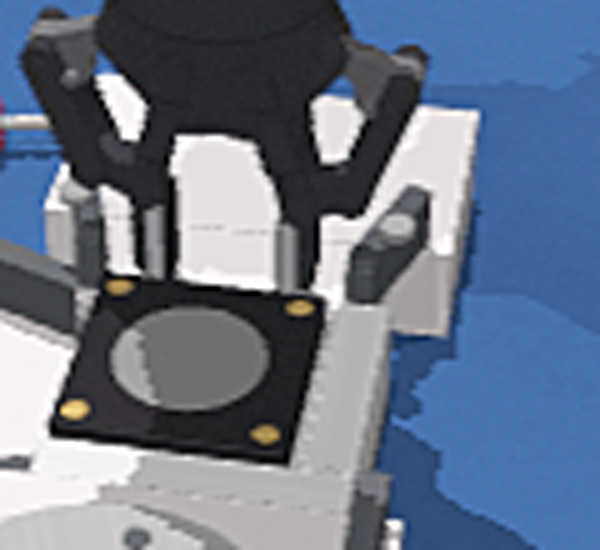

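The pad is now at (190,358) and the front face has sunk behind the wall, so the spacer has dropped. I'll back off, lift and travel to behind the cover.

```bash
python3 -m jog '{"linear":[[0,0,1],[0,0,2],[-3,0,2],[-6,0,2],[-9,0,2],[-10.5,0,2],[-10.5,0,-2],[-10.5,0,-6],[-10.5,0,-10],[-10.5,0,-14],[-10.5,0,-18],[-10.5,0,-22],[-10.5,0,-26],[-10.5,0,-29.2],[-10.5,0,-29.2],[-10.5,0,-29.2],[-10.5,0,-29.2]],"twist":[0,0,0,0,0,0,0,0,0,0,0,0,0,0,0,0,0],"claw":[-0.1,-0.1,-0.1,-0.1,-0.1,-0.1,-0.1,-0.1,-0.1,-0.1,-0.1,-0.1,-0.1,-0.1,-0.1,-0.1,-0.1]}'; python3 go.py 0.5335 0.294 0.056 0;python3 look.py c1
```

```text
t: 13.43
tcp_pos: [0.5346, 0.2921, 0.146]
tool_rot: [-0.5, -0.5, 0.5, -0.5]
force: [0.3, -0.3, 0.4]
finger_gap: 0.448
t 13.43 tcp [0.5346 0.2921 0.146 ] ydir -0.01 xaxis [-0.001 -0.001 -1.   ] F [ 0.3 -0.3  0.4] gap 0.448 q6 0.32
linear cm [ 9.  -0.1 -0.2] twist -0.0
```

View pics/c1.png

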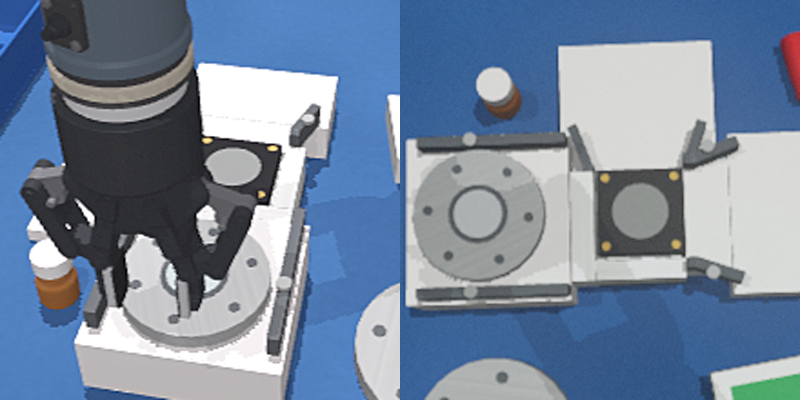

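Top view: the spacer is square in the pocket with its pad at crop (640,211), and the cover is untouched. I'll measure the spacer, then go down behind the cover.

```bash
python3 - <<'E'
from h import *;from station import manip
d=manip.snapshot("top")
f=lambda p,z: ray(d,np.array(p)/1.818+[180,50]-np.array([[400/1.818,0]]),z)[:,:2].round(4).tolist()
print("pad",f([(640,211)],.052),"dots",f([(604,178),(676,174),(676,244),(605,250)],.052))
g=cv2.cvtColor(d["pixels"],cv2.COLOR_RGB2GRAY)[140:200,285:340]
m=cv2.inRange(g,0,75);cs,_=cv2.findContours(m,cv2.RETR_EXTERNAL,cv2.CHAIN_APPROX_NONE);c=max(cs,key=cv2.contourArea)
r=cv2.minAreaRect(c);print(r);print(ray(d,[np.array(r[0])+[285,140]],.052))
E
python3 -m jog '{"linear":[[3,-0.1,-0.2],[6,-0.1,-0.2],[8,-0.1,-0.2],[8.5,-0.1,-0.2],[9,-0.1,-0.2],[9,-0.1,-0.2],[9,-0.1,-0.2]],"twist":[0,0,0,0,0,0,0],"claw":[-0.1,-0.1,-0.1,-0.1,-0.1,-0.1,-0.1]}'; python3 go.py 0.5335 0.123 0.056 0;python3 look.py c2
```

```text
pad [[0.5356, 0.052]] dots [[0.5677, 0.0846], [0.5694, 0.0178], [0.5039, 0.0198], [0.5002, 0.085]]
((27.5, 26.5), (47.0, 47.0), 90.0)
[[0.534813  0.0512122 0.052    ]]
t: 14.17
tcp_pos: [0.5347, 0.295, 0.0574]
tool_rot: [0.501, 0.499, -0.5, 0.5]
force: [0.0, -0.3, -0.1]
finger_gap: 0.449
t 14.17 tcp [0.5347 0.295  0.0574] ydir -0.05 xaxis [ 0.002  0.001 -1.   ] F [ 0.  -0.3 -0.1] gap 0.449 q6 0.32
linear cm [ 0.12 -0.11 17.2 ] twist -0.001
```

View pics/c2.png

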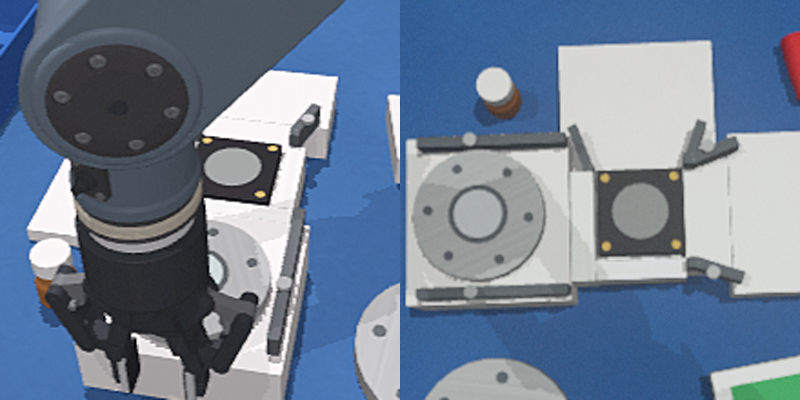

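The spacer is centred within 2 mm and the fingers are behind the cover. Pushing the cover along -y.

```bash
python3 -m jog '{"linear":[[0.1,-0.1,0.6],[0.1,-0.1,1.2],[0.1,-0.1,1.8],[0.1,-0.1,2.4],[0.1,-0.1,3],[0.1,-0.1,3.8],[0.1,-0.1,4.6],[0.1,-0.1,5.4],[0.1,-0.1,6.2],[0.1,-0.1,7],[0.1,-0.1,7.8],[0.1,-0.1,8.6],[0.1,-0.1,9.4],[0.1,-0.1,10.2],[0.1,-0.1,11],[0.1,-0.1,11.8],[0.1,-0.1,12.6],[0.1,-0.1,13.2],[0.1,-0.1,13.8],[0.1,-0.1,14]],"twist":[0,0,0,0,0,0,0,0,0,0,0,0,0,0,0,0,0,0,0,0],"claw":[-0.1,-0.1,-0.1,-0.1,-0.1,-0.1,-0.1,-0.1,-0.1,-0.1,-0.1,-0.1,-0.1,-0.1,-0.1,-0.1,-0.1,-0.1,-0.1,-0.1]}'; python3 go.py 0.5335 0.123 0.056 0;python3 look.py c3
```

```text
t: 15.93
tcp_pos: [0.5325, 0.1542, 0.0552]
tool_rot: [-0.5, -0.5, 0.5, -0.5]
force: [-0.2, 0.8, 0.2]
finger_gap: 0.449
t 15.93 tcp [0.5325 0.1542 0.0552] ydir -0.05 xaxis [-0. -0. -1.] F [-0.2  0.8  0.2] gap 0.449 q6 0.08
linear cm [-0.08  0.1   3.12] twist -0.001
```

View pics/c3.png

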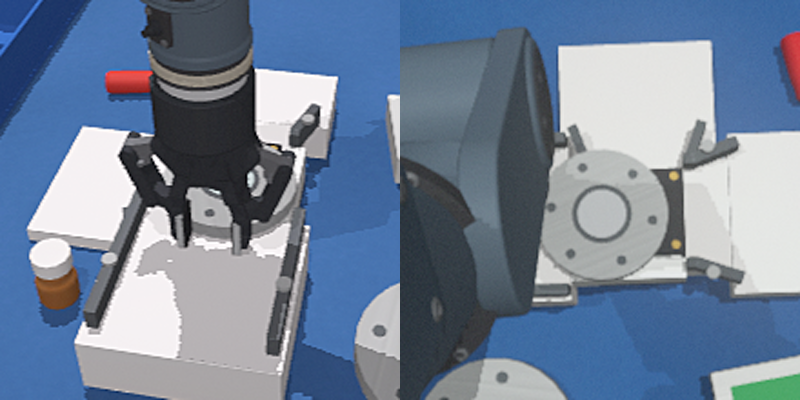

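Top view: the cover's window is at crop (602,213), in line with the pocket. I'll measure the distance left.

```bash
cat > cv.py <<'E'
from h import *;from station import manip
d=manip.snapshot("top");hsv=cv2.cvtColor(d["pixels"],cv2.COLOR_RGB2GRAY)
e=cv2.HoughCircles(cv2.medianBlur(hsv,3)[110:230,240:370],cv2.HOUGH_GRADIENT,1,20,param1=100,param2=18,minRadius=30,maxRadius=42)
for c in e[0][:3]:print("circle",c+[240,110,0],[ray(d,[c[:2]+[240,110]],z)[0].round(4) for z in(.069,.066)])
e=cv2.HoughCircles(hsv[110:230,240:370],cv2.HOUGH_GRADIENT,1,20,param1=100,param2=15,minRadius=11,maxRadius=19)
for c in e[0][:2]:print("window",c+[240,110,0],[ray(d,[c[:2]+[240,110]],z)[0].round(4) for z in(.069,.066)])
E
python3 cv.py
```

```text
circle [290.5        168.5         36.90000153] [array([0.5292, 0.0869, 0.069 ]), array([0.5298, 0.0871, 0.066 ])]
window [290.5        167.5         13.39999962] [array([0.5309, 0.0869, 0.069 ]), array([0.5315, 0.0871, 0.066 ])]
```

```bash
python3 -m jog '{"linear":[[0,0.1,0.5],[0,0.1,1],[0,0.1,1.5],[0,0.1,2],[0,0.1,2.4],[0,0.1,2.7],[0,0.1,2.9],[0,0.1,3.1],[0,0.1,3.2],[0,0.1,3.2],[0,0.1,3.2]],"twist":[0,0,0,0,0,0,0,0,0,0,0],"claw":[-0.1,-0.1,-0.1,-0.1,-0.1,-0.1,-0.1,-0.1,-0.1,-0.1,-0.1]}'; python3 cv.py;python3 look.py c4
```

```text
t: 17.0
tcp_pos: [0.5337, 0.1232, 0.0553]
tool_rot: [0.5, 0.5, -0.5, 0.5]
force: [-0.2, 0.2, -0.3]
finger_gap: 0.453
circle [310.5        168.5         36.90000153] [array([0.5282, 0.0542, 0.069 ]), array([0.5288, 0.0543, 0.066 ])]
window [309.5        166.5         13.80000019] [array([0.5316, 0.0557, 0.069 ]), array([0.5322, 0.0558, 0.066 ])]
```

View pics/c4.png

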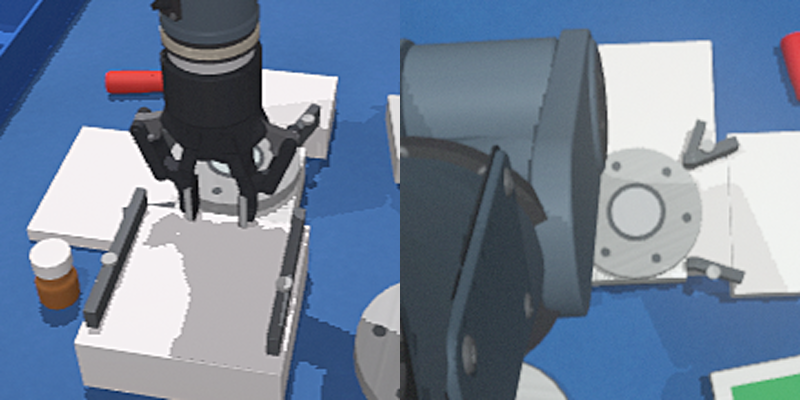

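```bash
python3 -m jog '{"linear":[[0,0,0.1],[0,0,0.2],[0,0,0.3],[0,0,0.3]],"twist":[0,0,0,0],"claw":[-0.1,-0.1,-0.1,-0.1]}'; python3 cv.py;python3 - <<'E'
from h import *;from station import manip
d=manip.snapshot("side");im=d["pixels"][:,:,::-1]
x0,y0=250,170
cv2.imwrite("pics/c5.png",cv2.resize(im[y0:y0+110,x0:x0+130],None,fx=5,fy=5,interpolation=cv2.INTER_CUBIC))
E
```

```text
t: 17.48
tcp_pos: [0.5336, 0.1201, 0.0553]
tool_rot: [0.5, 0.5, -0.5, 0.5]
force: [0.5, 0.1, -0.6]
finger_gap: 0.448
circle [310.5        168.5         38.09999847] [array([0.5282, 0.0542, 0.069 ]), array([0.5288, 0.0543, 0.066 ])]
window [310.5        165.5         16.10000038] [array([0.5332, 0.0541, 0.069 ]), array([0.5338, 0.0541, 0.066 ])]
```

View pics/c5.png

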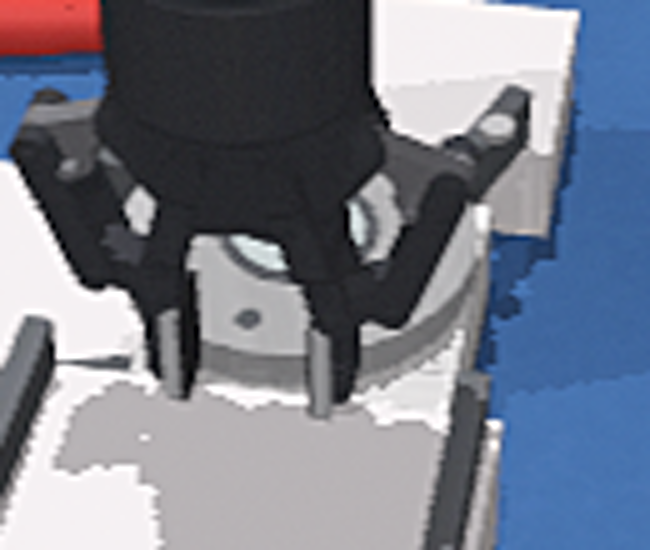

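The cover's rim is still visible almost to its full height, so it may not have dropped yet. I'll push a little more and watch the force.

```bash
python3 -m jog '{"linear":[[0,0,0.1],[0,0,0.2],[0,0,0.2],[0,0,0.2]],"twist":[0,0,0,0],"claw":[-0.1,-0.1,-0.1,-0.1]}'; python3 cv.py;python3 - <<'E'
from h import *;from station import manip
d=manip.snapshot("side");im=d["pixels"][:,:,::-1]
x0,y0=250,170
cv2.imwrite("pics/c6.png",cv2.resize(im[y0:y0+110,x0:x0+130],None,fx=5,fy=5,interpolation=cv2.INTER_CUBIC))
E
```

```text
t: 17.92
tcp_pos: [0.534, 0.1186, 0.0554]
tool_rot: [0.5, 0.5, -0.5, 0.5]
force: [1.1, 5.0, -0.8]
finger_gap: 0.446
circle [313.5        165.5         34.70000076] [array([0.5331, 0.0491, 0.069 ]), array([0.5337, 0.0492, 0.066 ])]
window [312.5        165.5         15.80000019] [array([0.5331, 0.0508, 0.069 ]), array([0.5337, 0.0508, 0.066 ])]
```

View pics/c6.png

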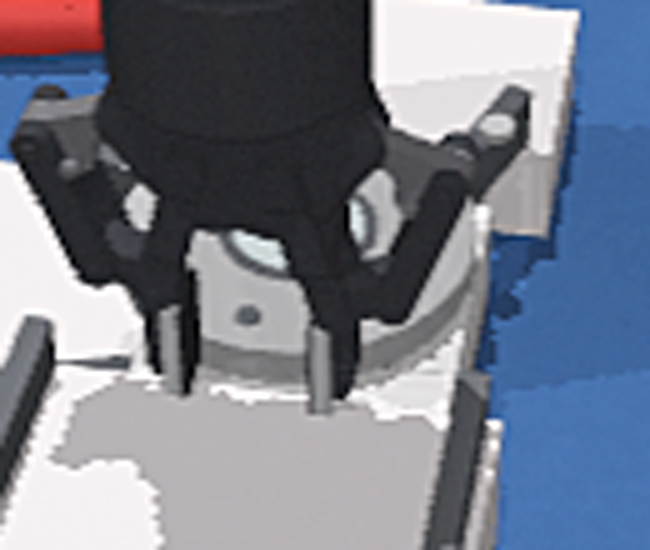

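A force of 5 N means it is against the guide ends. I'll back off, lift clear and inspect.

```bash
python3 -m jog '{"linear":[[0,0,-0.5],[0,0,-1.2],[0,0,-2],[-2,0,-2.5],[-5,0,-3],[-8,0,-5],[-11,0,-8],[-12,0,-12],[-12,0,-16],[-12,0,-18],[-12,0,-18],[-12,0,-18],[-12,0,-18]],"twist":[0,0,0,0,0,0,0,0,0,0,0,0,0],"claw":[-0.1,-0.1,-0.1,-0.1,-0.1,-0.1,-0.1,-0.1,-0.1,-0.1,-0.1,-0.1,-0.1]}'; python3 cv.py;python3 look.py c7;python3 - <<'E'
from h import *;from station import manip
d=manip.snapshot("side");im=d["pixels"][:,:,::-1]
x0,y0=250,150
cv2.imwrite("pics/c8.png",cv2.resize(im[y0:y0+110,x0:x0+130],None,fx=5,fy=5,interpolation=cv2.INTER_CUBIC))
th=np.linspace(0,2*np.pi,24,endpoint=False)
for z in (.052,.055,.066,.069):
    p=(proj(d,np.c_[.533+.06*np.cos(th),.053+.06*np.sin(th),0*th+z])-[x0,y0])*5
    print(z,"near rim",p[th.size//4].round(0),"left",p[p[:,0].argmin()].round(0),"right",p[p[:,0].argmax()].round(0),"far",p[18].round(0))
E
```

```text
t: 19.1
tcp_pos: [0.5328, 0.2978, 0.1748]
tool_rot: [-0.499, -0.5, 0.501, -0.5]
force: [-0.3, -1.2, -0.1]
finger_gap: 0.446
circle [311.5        168.5         38.09999847] [array([0.5282, 0.0525, 0.069 ]), array([0.5288, 0.0526, 0.066 ])]
window [311.5        165.5         13.69999981] [array([0.5332, 0.0524, 0.069 ]), array([0.5338, 0.0525, 0.066 ])]
0.052 near rim [258. 482.] left [118. 367.] right [474. 348.] far [332. 246.]
0.055 near rim [257. 475.] left [117. 360.] right [475. 341.] far [332. 240.]
0.066 near rim [256. 450.] left [115. 335.] right [475. 317.] far [331. 216.]
0.069 near rim [256. 444.] left [114. 329.] right [476. 310.] far [331. 209.]
```

View pics/c7.png

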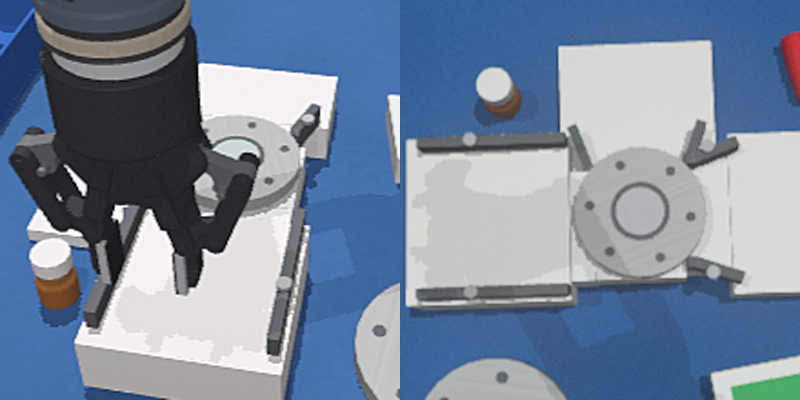

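View pics/c8.png

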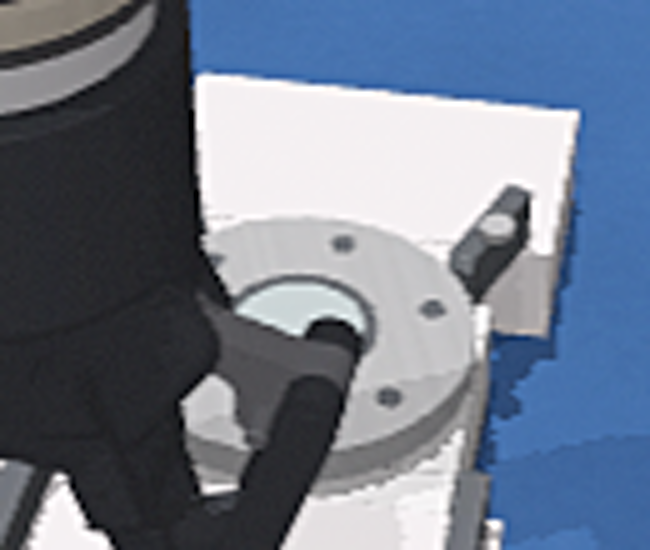

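In the top view the cover centres at (0.533, 0.0525), but the arm hides its front rim. I'll clear the view and settle whether it has dropped 3 mm.

```bash
python3 -m jog '{"linear":[[-2,-3,-3],[-4,-6,-6],[-6,-9,-9],[-8,-12,-10],[-8,-14,-10],[-8,-14,-10],[-8,-14,-10]],"twist":[0,0,0,0,0,0,0],"claw":[-0.1,-0.1,-0.1,-0.1,-0.1,-0.1,-0.1]}';python3 - <<'E'
from h import *;from station import manip
d=manip.snapshot("side");im=d["pixels"][:,:,::-1];pickle.dump(d,open("s9.pkl","wb"))
x0,y0=260,180
cv2.imwrite("pics/c9.png",cv2.resize(im[y0:y0+80,x0:x0+100],None,fx=8,fy=7.5,interpolation=cv2.INTER_CUBIC))
th=np.linspace(0,2*np.pi,180)
for z in (.052,.055,.066,.069):
    p=(proj(d,np.c_[.533+.06*np.cos(th),.0525+.06*np.sin(th),0*th+z])-[x0,y0])*[8,7.5]
    print(z,"bottom",p[p[:,1].argmax()].round(0),"left",p[p[:,0].argmin()].round(0),"right",p[p[:,0].argmax()].round(0),"top",p[p[:,1].argmin()].round(0))
print("shelf edge",(proj(d,[[.533+a,.116,.055] for a in(-.05,0,.05)])-[x0,y0])*[8,7.5])
E
python3 cv.py
```

```text
t: 19.88
tcp_pos: [0.3927, 0.398, 0.256]
tool_rot: [0.5, 0.5, -0.499, 0.501]
force: [-0.2, -0.4, 1.0]
finger_gap: 0.451
0.052 bottom [388. 500.] left [109. 327.] right [681. 314.] top [407. 141.]
0.055 bottom [388. 490.] left [108. 317.] right [681. 304.] top [406. 131.]
0.066 bottom [386. 452.] left [104. 280.] right [683. 267.] top [405.  94.]
0.069 bottom [386. 442.] left [103. 270.] right [683. 257.] top [405.  84.]
shelf edge [[578.86505798 529.41856028]
 [328.19050247 498.20750395]
 [ 82.34151812 467.59727116]]
circle [312.5        166.5         35.90000153] [array([0.5315, 0.0508, 0.069 ]), array([0.532 , 0.0509, 0.066 ])]
window [311.5        166.5         15.80000019] [array([0.5315, 0.0525, 0.069 ]), array([0.5321, 0.0525, 0.066 ])]
```

View pics/c9.png

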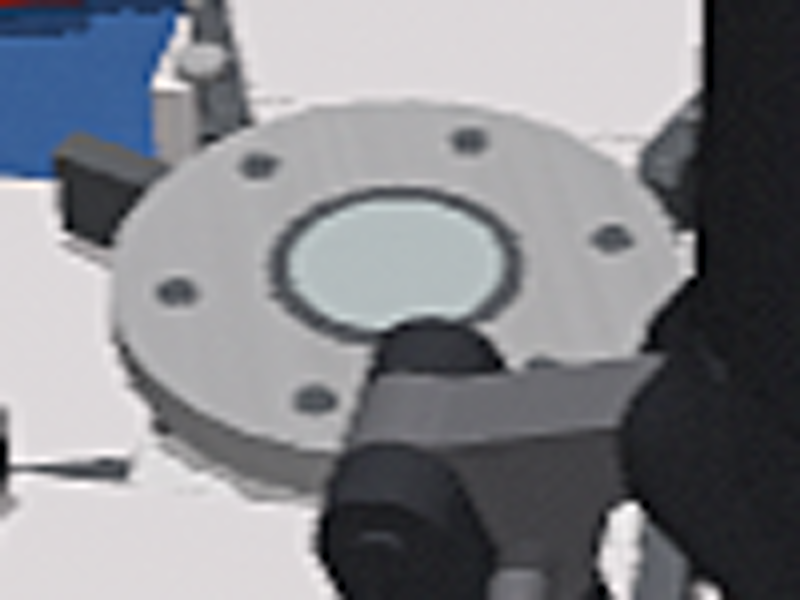

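The top face spans rows 100–453. The prediction is 94–452 for a seated cover and 84–442 for one not dropped. I'll cross-check by triangulating the window over both views, with the start position (known top 69 mm) as reference.

```bash
python3 - <<'E'
from h import *;from station import manip
S=pickle.load(open("side.pkl","rb"));T=pickle.load(open("top.pkl","rb"))
def tri(S,T,boxS,boxT):
    out=[]
    for d,(a,b,c,e) in((S,boxS),(T,boxT)):
        g=d["pixels"][b:e,a:c].astype(int); bl=(g[:,:,2]-g[:,:,0])
        m=((bl>=5)&(g.sum(2)>430)).astype(np.uint8)
        n,l,st,ce=cv2.connectedComponentsWithStats(m);i=1+st[1:,4].argmax();ys,xs=np.where(l==i)
        bb=st[i];out.append(np.array([bb[0]+bb[2]/2-.5+a,bb[1]+bb[3]/2-.5+b]));print(bb[:5])
    P=[d["camera_matrix"]@np.c_[d["R"],d["t"]] for d in(S,T)]
    X=cv2.triangulatePoints(P[0],P[1],out[0],out[1])[:,0];X=X[:3]/X[3]
    print(out,X.round(4),[np.linalg.norm(proj(d,X)[0]-o).round(2) for d,o in((S,out[0]),(T,out[1]))])
tri(S,T,(262,255,315,305),(200,145,246,190))
S2=pickle.load(open("s9.pkl","rb"));T2=manip.snapshot("top")
tri(S2,T2,(290,200,330,228),(292,146,334,188))
im=T2["pixels"][:,:,::-1];cv2.imwrite("pics/top_end.png",im)
E
```

```text
[  9  13  32  25 605]
[  9   9  27  27 483]
[array([286.5, 280. ]), array([222., 167.])] [0.5348 0.1993 0.0697] [np.float64(0.05), np.float64(0.05)]
[  6   7  27  17 354]
[  7   7  27  26 433]
[array([309., 215.]), array([312. , 165.5])] [0.5337 0.0517 0.0653] [np.float64(0.08), np.float64(0.09)]
```

View pics/top_end.png

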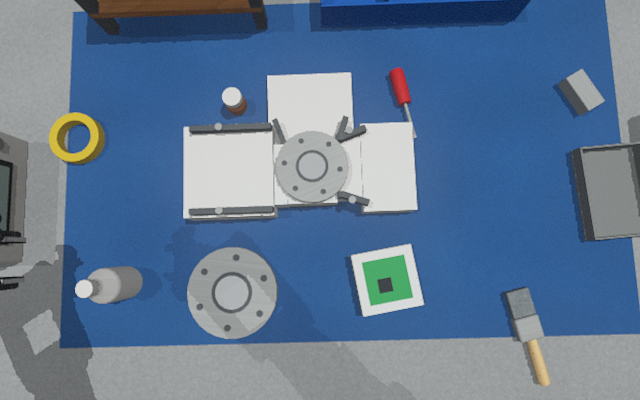

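The triangulated window went from 69.7 mm at the start to 65.3 mm (seated is 66) and is centred at (0.534, 0.052). The bystanders haven't moved and the arm is clear, so I'm handing in.

```bash
python3 -c "
from station import manip
print(manip.sign_off(), manip.sense()['t'])"
```

```text
the job is handed in; nothing more can be done
the job is handed in; nothing more can be done
```

I slid all three parts into the nest with half-open fingers, in order: housing along -x, spacer along +y, then the cover along -y until it met the guide ends at about 5 N. I handed the job in shortly after t = 19.9 s with the arm clear of everything.

| Part | Horizontal offset from its seat (my estimate) | Sign that it dropped |
|---|---|---|
| Housing | 1–3 mm | The two views agree best with its top at 38 mm. |
| Spacer | about 2–3 mm, square | Its front face sank behind the wall. I have no separate height measurement for it. |
| Cover | about 1–1.5 mm | Triangulated top went from 69.7 to 65.3 mm; seated is 66 mm. |

- **Disagreements:** The circle fits on the cover's outline scattered by up to about 5 mm. I relied on the window and on the rim position in the side view instead. The cover's apparent drop of 4.4 mm, against the true 3 mm, fits the calibration error plus the window being partly hidden.
- **Not measured:** I judged that the parts lie level by eye rather than measuring it.
- **Bystanders:** In the last top view none of them had visibly moved.

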